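# Return the long sharpening stone to its sprung bay

### The job

Put the long sharpening stone back in its own holder, the long empty one whose label shows a long outline: it must lie flat and fully home on the seat, its end under the lip of the sprung jaw so that the jaw clamps it against the fixed stop. Tilt it in and push the jaw back without ramming it, then let go. A short stone is already in the short holder, so leave that one and the spare short stone where they are, and do not disturb the other things.

Things in the scene. Friction and masses are not known exactly. Their poses are not given: they have to be found in the camera images.
- long_stone: The long grey sharpening stone lying loose and flat on the worktop: a plain block 150 long (its x) x 40 wide (y) x 22 thick (z) mm, about 0.3 kg, the same at both ends and on both faces. Origin at the centre of its underside.
- long_stone_center (a point): Centre of the long stone, 11 mm above its underside.
- spare_stone: A spare short stone of the same grey, 110 x 40 x 22 mm, lying loose on the worktop beside the long one; it stays where it is. Origin at the centre of its underside, x along its length.
- spare_stone_center (a point): Centre of the spare short stone, 11 mm above its underside.
- stored_stone: A short stone, 110 x 40 x 22 mm, already clamped in the short holder; it stays there. Origin at the centre of its underside, x along its length.
- stored_stone_center (a point): Centre of the stored short stone, 11 mm above its underside.
- long_bay: Empty holder for the long stone: a fixed wooden base 238 x 62 x 8 mm and on it a tray with a sprung jaw at its -x end (nearer the robot) and a fixed stop at +x. Origin on the worktop under the base's middle mark. The tray is clamped firmly anywhere from 10 mm toward -x to 10 mm toward +x of the mark; this shift is not measured and differs each time: find the jaw by touch.
- long_bay_label (a point): Middle of the label plate at the base's -x end (holder x = -139 mm, 16 mm up), showing a long outline in relief. Between it and the jaw stands the tray's spring housing: tray x -119 to -103 mm, 41 mm high. Tray x means holder x minus the tray's shift.
- long_bay_middle (a point): The base's middle mark at the height of the seat, 16 mm above the worktop; it stays with the base. The tray's seat is two ribs of this height, tray x -85 to -22 mm and +45 to +75 mm, with lower metal between. A stone fully home lies on both ribs with its centre at tray x = 0, y = 0.
- long_bay_end (a point): Middle of the base's +x end (holder x = +100 mm, 8 mm up). The tray's stop has its inner face at tray x = +75 mm, 12 mm thick, top 32 mm above the worktop. Side cheeks 5 mm thick stand 46 mm apart inside, tray x -91 to -45 mm (34 mm high) and +45 to +75 mm (32 mm); between them the sides are open for fingers.
- long_bay_jaw (a joint): Jaw travel, 0 at rest to 0.014 m pushed toward -x; spring 4 N + 0.5 N/mm. At rest its face is at tray x = -70 mm (145 mm from the stop); a 6 mm thick lip overhangs the face by 7 mm, underside 43 mm above the worktop. Tip one end of the stone 10 to 15 degrees down under the lip, push 8 to 12 mm until the other end clears the stop, lower it. Stone home: about 0.005.
- short_bay: The short holder, the same design with a 110 mm seat, filled with the stored stone; its label plate shows a short outline. Base 198 x 62 x 8 mm, its tray fixed at the middle mark. Origin on the worktop under the mark, +x to its stop.
- tin: A low round tin, 86 mm across and 40 mm high, a bystander; origin at the centre of its underside.
- spice_jar: A spice jar with a dark lid, 44 mm across and 105 mm high, a bystander; origin at the centre of its underside.

How it is judged (in metres and radians):
At the end, for the whole second after the job is handed in: Long stone at rest, flat (0.03 rad) and in line (0.08 rad) in the long holder, centre 24 to 29.5 mm up, within 6 mm across and 16 mm along of the middle mark, holding the jaw open 3 to 7.5 mm. Short stone still seated in its holder; spare within 30 mm of its start (x of long_stone_center in the frame of long_bay between -0.016 and 0.016 m and y of long_stone_center in the frame of long_bay between -0.006 and 0.006 m and z of long_stone_center in the frame of long_bay between 0.024 and 0.0295 m and angle between the x axis of long_stone and the x axis of long_bay, either way round below 0.08 rad and angle between the z axis of long_stone and the z axis of long_bay, either way round below 0.03 rad and value of joint long_bay_jaw between 0.003 and 0.0075 m and contact force between long_stone and long_bay above 1 N and linear speed of long_stone below 0.01 m/s and x of stored_stone_center in the frame of short_bay between -0.004 and 0.004 m and y of stored_stone_center in the frame of short_bay between -0.006 and 0.006 m and z of stored_stone_center in the frame of short_bay between 0.024 and 0.0295 m and angle between the x axis of stored_stone and the x axis of short_bay, either way round below 0.08 rad and angle between the z axis of stored_stone and the z axis of short_bay, either way round below 0.03 rad and distance of spare_stone_center from where it was at the start of the episode below 0.03 m); the robot touches nothing.
It fails at once if The spare short stone is moved more than 30 mm (distance of spare_stone_center from where it was at the start of the episode above 0.03 m).
It fails at once if The stored short stone is moved more than 10 mm (distance of stored_stone_center from where it was at the start of the episode above 0.01 m).
It fails at once if The tin or the spice jar is moved more than 30 mm (distance of any of tin, spice_jar from where it was at the start of the episode above 0.03 m).
It fails at once if The long stone is rammed into the holder with more than 80 N (contact force between long_stone and long_bay above 80 N).
It also fails if it takes over 45 s, if anything falls off the work surface, if the arm or the gripper's body presses on something with over 40 N, if the wrist force passes 120 N, or if a joint passes its speed limit or range.

### The arm

A 6-joint arm with a two-finger parallel gripper is mounted at the origin on a cart in front of the work surface, level with it; the furniture and walls round the work are solid. World frame = base frame: x ahead of the robot, y to its left, z up, the work surface at z = 0. Lengths are in m, angles in degrees, forces in N, time in s.
With the tool pointing down it reaches from about 0.35 to 0.8 m from the base axis. Payload 7.3 kg.
Tool frame: the origin (TCP) lies midway between the tips of the shut fingers; the grasp point (between the pads) lies r.hold_point_z behind it (r.hold_point_z is the distance from the TCP to the grasp point, in m); z points along the fingers, y is the line along which they close (so a half turn about z gives the same grasp; the last joint's range is limited). The gripper opens to 85 mm and grips with 20 to 120 N. Pads are 22 mm wide; open, the fingers measure 114 mm over their backs; the gripper's body (76 mm by 85 mm) begins 54 mm behind the grasp point. The pads swing forward as they close: fully open they stand 13 mm farther back than shut.
Start: joints at [-78.61, 19.595, 87.324, -0, 73.075, -8.365], TCP at [0.177, -0.494, 0.231] pointing down, gripper open.
Joint ranges: [-145.02, 145.02], [-44.19, 115.74], [2.07, 154.8], [-57.11, 237.11], [16.16, 152.29], [-177.93, 177.93]. Speed limits (degrees/s): [147.25, 147.25, 180, 180, 180, 180].

### API

Orientations are given as [roll, pitch, yaw] about the fixed x, y, z axes, in that order (R = Rz(yaw) Ry(pitch) Rx(roll)).
In Python, from bench import r gives the robot as it stands. The module is installed in compiled form; this text tells all that it offers.
- The arm moves only by the tool arm_command, never from a script. Its argument "rows" is one flat list of numbers, 7 for each row, row after row: the shift along the tool's x, y, z in mm, then the turn, a rotation vector about the tool's x, y, z in degrees, then the finger opening in mm, from 0 to 85.4. A call has 1 to 20 rows; each row shifts and turns the commanded pose from where the row before left it, along the tool's axes as they then stand; what a row does not reach is not made up. A row lasts 1/10 s, in which the tool goes at most 50 mm and 8.59 degrees, less where a joint would pass 70% of its speed; a pose out of reach is approached as far as the arm can. A call with a gripper value outside its range is refused whole. The fingers move at their own pace and stop on an object; "force" is the grip in N (left out, the last holds). Time passes only in rows, so rows that do not move let the fingers close. It gives the time, the measured TCP pose, the force, the opening and the grip force at its end, in the units of the state.
- r.observe(): the state, without advancing time (a new reading comes with each control period).
- r.read_camera(name): name is "side" or "top" or "wrist"; returns the picture (480x640x3 uint8, red, green, blue); there is no depth.
- r.camera_model(name): a dict with "camera_matrix" (3x3 intrinsics, pixels), "T" (4x4, takes a point from camera to world coordinates); the wrist camera has in their place "mount" (4x4, takes a point from camera to tool coordinates, whose origin is the TCP and whose axes are the flange's). Camera axes: x right, y up, looking along -z (the intrinsics and any distortion apply to the point x, -y, -z); pixel columns grow to the right and rows downward; lengths in m; the calibration is good to about 2 mm. A picture is of the moment at which its call begins: read the wrist's pose just before it. camera_model takes no time and is no camera call.
- r.close_job(): hands the job in; it is judged then, once.
The state is a dict: "time_s": time; "joints": joint angles; "joint_velocities": joint speeds; "joint_efforts": joint torques, N m; "position": TCP position; "tcp_rot": TCP orientation; "contact_force": force on the tool from outside, world axes, zero at the start; "wrist_torque": the same for the moment, N m; "grip_width": finger opening in m; "finger_force": force on a finger pad.
Only numpy, scipy, OpenCV 4.12 (cv2) and the standard library are available. Lean on these libraries where they do the work, as an engineer would, in place of code of your own. Each camera call takes 0.05 s, during which the arm holds its last target. There are 200 camera calls.

## Working session

There is one attempt and no reset: what is moved stays moved. The work goes in short steps, Python scripts to look and compute and a tool call to move; the robot and the scene stay as the last step left them, time stands still between calls to the robot, and variables do not carry over. Pictures are saved under pics/ and viewed, at most 10 in all, crops included, and the job is handed in when it is done.

Besides the shell and the picture viewer there is one more tool, called after "Request:" as name(argument=value, ...) on one line, values as JSON. arm_command: Moves the arm, as the interface text tells. Its arguments: {"type":"object","properties":{"rows":{"type":"array","items":{"type":"number"}},"force":{"type":"number"}},"required":["rows"]}

```bash
mkdir -p pics
python3 - <<'E'
from bench import r
import cv2,numpy as np
for n in ("top","side"):
    cv2.imwrite(f"pics/{n}0.png",r.read_camera(n)[:,:,::-1])
    m=r.camera_model(n);print(n,{k:(np.round(v,4).tolist() if hasattr(v,'shape') or isinstance(v,list) else v) for k,v in m.items()})
m=r.camera_model("wrist");print({k:np.round(v,4).tolist() if hasattr(v,'shape') else v for k,v in m.items()})
print(r.observe(),r.hold_point_z)
E
```

```text
top {'camera_matrix': [[614.0181, 0.0, 323.1888], [0.0, 614.0181, 230.3094], [0.0, 0.0, 1.0]], 'T': [[-0.0303, 0.9855, -0.1668, 0.402], [-0.9994, -0.0324, -0.0104, 0.212], [-0.0157, 0.1664, 0.9859, 0.9159], [0.0, 0.0, 0.0, 1.0]]}
side {'camera_matrix': [[520.7036, 0.0, 322.4251], [0.0, 520.7036, 238.7122], [0.0, 0.0, 1.0]], 'T': [[-0.9924, 0.0394, -0.1168, 0.444], [-0.1218, -0.4595, 0.8798, 0.976], [-0.019, 0.8873, 0.4608, 0.4452], [0.0, 0.0, 0.0, 1.0]]}
{'camera_matrix': [[336.7061, 0.0, 322.2228], [0.0, 336.7061, 240.3004], [0.0, 0.0, 1.0]], 'mount': [[0.0003, 0.9662, 0.2579, 0.0654], [1.0, -0.0004, 0.0002, 0.0005], [0.0003, 0.2579, -0.9662, -0.1429], [0.0, 0.0, 0.0, 1.0]]}
{'time_s': 0.1, 'joints': array([-7.86103586e+01,  1.96309130e+01,  8.73698199e+01,  2.60985338e-03,
        7.30733289e+01, -8.36469893e+00]), 'joint_velocities': array([-0.03984574, -0.0615906 , -0.09822287,  0.00094154,  0.07321396,
       -0.04079134]), 'joint_efforts': array([ 1.78603677e-03, -4.34447837e+01, -2.46491861e+01, -2.04462435e-04,
        4.69092425e-03, -3.81062691e-06]), 'position': array([ 0.17741556, -0.49376127,  0.23072112]), 'tcp_rot': array([-1.79927089e+02, -1.32432851e-02,  1.97535705e+01]), 'contact_force': array([ 0.13372028,  0.54356408, -0.77462539]), 'wrist_torque': array([ 0.04027049,  0.05618476, -0.02216873]), 'finger_force': 0.0, 'grip_width': 0.08531745472742787} 0.0187
```

View pics/top0.png

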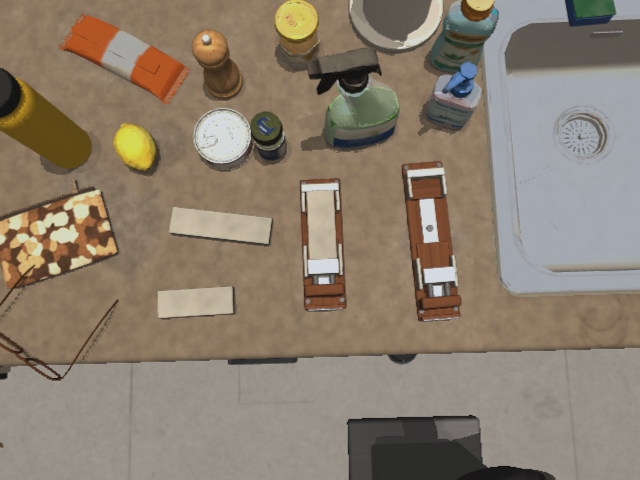

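View pics/side0.png

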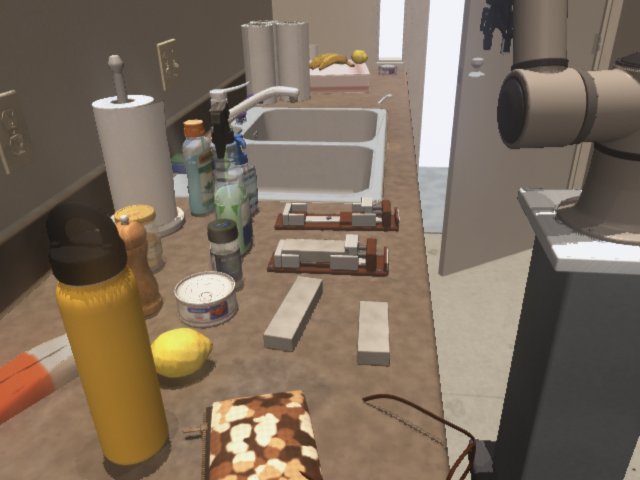

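The top view shows the long stone lying around px (221,226), the spare around (196,302), the filled short holder at about (322,245), and the long empty holder from (422,165) to (438,318) with its jaw nearest the robot. I'll enlarge this area.

Run:
```python
import cv2,numpy as np
im=cv2.imread("pics/top0.png")
a=cv2.resize(im[195:255,160:290],None,fx=4,fy=4,interpolation=cv2.INTER_CUBIC)  # 520x240
b=cv2.resize(im[155:325,395:470],None,fx=3.5,fy=3.5,interpolation=cv2.INTER_CUBIC) # 262x595
c=np.zeros((596,800,3),np.uint8);c[:a.shape[0],:a.shape[1]]=a;c[:b.shape[0],530:530+b.shape[1]]=b
cv2.imwrite("pics/crop1.png",c)
# stone segmentation
h=cv2.cvtColor(im,cv2.COLOR_BGR2HSV);roi=im[195:255,160:290]
g=cv2.cvtColor(roi,cv2.COLOR_BGR2GRAY);t,bw=cv2.threshold(g,0,255,cv2.THRESH_OTSU)
cs,_=cv2.findContours(bw,cv2.RETR_EXTERNAL,cv2.CHAIN_APPROX_NONE);q=max(cs,key=cv2.contourArea)
print(t,cv2.minAreaRect(q),(cv2.boxPoints(cv2.minAreaRect(q))+[160,195]).tolist())
```

```text
150.0 ((59.69508361816406, 29.776803970336914), (99.79651641845703, 25.90997314453125), 6.4588165283203125) [[168.6562385559082, 232.03656005859375], [171.57082748413086, 206.29103660583496], [270.7339324951172, 217.51704788208008], [267.8193359375, 243.2625732421875]]
```

View pics/crop1.png

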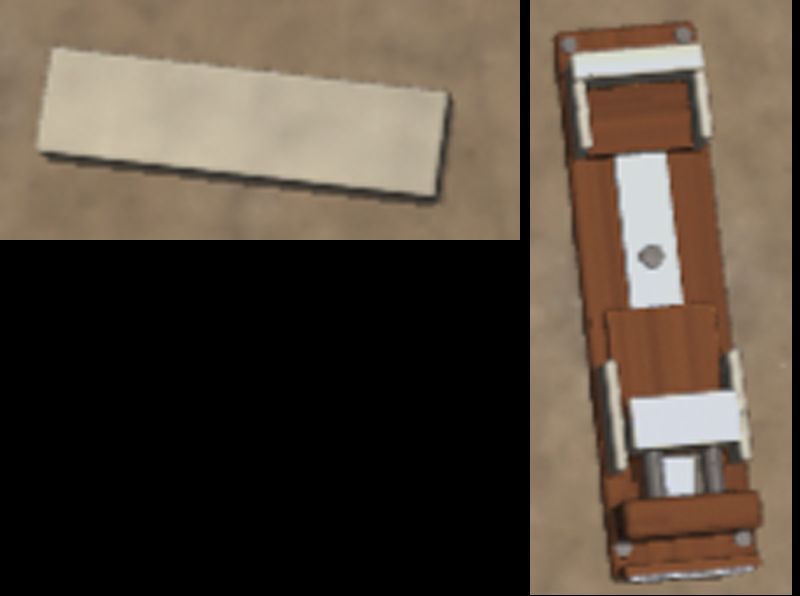

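The crop shows the stone's top-face corners at crop px (53,48), (449,92), (436,194) and (39,151). The holder shows the base's far end (557,35)–(693,24), the stop, the rib edges and the jaw lip (629,398)–(738,392). I'll fit the poses and the tray shift to these points.

```bash
cat > h.py <<'E'
import numpy as np
from bench import r
def ray(n,uv,z,M=None,T=None):
    m=r.camera_model(n);K=np.array(m["camera_matrix"]);T=np.array(m["T"]) if T is None else T
    d=np.linalg.inv(K)@[uv[0],uv[1],1];d=T[:3,:3]@(d*[1,-1,-1]);o=T[:3,3]
    return o+d*(z-o[2])/d[2]
def proj(n,P):
    m=r.camera_model(n);K=np.array(m["camera_matrix"]);T=np.linalg.inv(np.array(m["T"]))
    p=T[:3,:3]@P+T[:3,3];p=K@(p*[1,-1,-1]);return p[:2]/p[2]
E
python3 - <<'E'
from h import *
from scipy.optimize import least_squares
m=r.camera_model("top");print(m.keys())
A=[ray("top",((u+.5)/4-.5+160,(v+.5)/4-.5+195),.022) for u,v in [(53,48),(449,92),(436,194),(39,151)]]
A=np.array(A);print(A.round(4).tolist());print([np.linalg.norm(A[i]-A[(i+1)%4]).round(4) for i in range(4)],A.mean(0),
 np.degrees(np.arctan2(*((A[0]+A[3]-A[1]-A[2])[[1,0]]))))
# holder: (u,v, x,y,z,tray?)
P=[(557,35,.1,.031,.008,0),(693,24,.1,-.031,.008,0),
(572,55,.087,None,.032,1),(702,45,.087,None,.032,1),(574,79,.075,None,.032,1),(703,68,.075,None,.032,1),
(607,312,-.022,None,.016,1),(717,306,-.022,None,.016,1),(588,152,.045,None,.016,1),(688,150,.045,None,.016,1),
(629,398,-.063,None,.049,1),(738,391,-.063,None,.049,1),(624,503,-.103,None,.041,1),(760,492,-.103,None,.041,1),
(566,160,None,.031,.008,0),(592,400,None,.031,.008,0),(714,160,None,-.031,.008,0),(726,270,None,-.031,.008,0)]
W=[ray("top",((u-530+.5)/3.5-.5+395,(v+.5)/3.5-.5+155),p[2]) for u,v,*p in P]
def res(q):
    c,s=np.cos(q[2]),np.sin(q[2]);o=[]
    for w,(u,v,x,y,z,t) in zip(W,P):
        dx,dy=w[0]-q[0],w[1]-q[1];X,Y=c*dx+s*dy,-s*dx+c*dy
        if x is not None:o.append(X-x-t*q[3])
        if y is not None:o.append(Y-y)
    return np.array(o)*1e3
s=least_squares(res,[.4,.05,.1,0]);print(s.x,np.degrees(s.x[2]),s.fun.round(1))
E
```

```text
dict_keys(['camera_matrix', 'T'])
[[0.5964, 0.4446, 0.022], [0.5748, 0.297, 0.022], [0.5367, 0.3024, 0.022], [0.5576, 0.4494, 0.022]]
[np.float64(0.1491), np.float64(0.0385), np.float64(0.1484), np.float64(0.0391)] [0.5663801  0.37333985 0.022     ] 81.78639613248546
[ 0.5546239   0.06329275  0.04627236 -0.00194613] 2.6512108762645568 [-0.1 -0.9  0.1  1.7 -0.8 -0.9  0.7  1.1 -0.2 -1.3  2.2 -0.3  0.7  0.1
 -0.7 -0.6  0.6 -0.1 -0.8 -0.6]
```

```bash
cat >> h.py <<'E'
from scipy.spatial.transform import Rotation as Ro
H=np.array([.5546,.0633]);HY=2.65;SH=-.002
def hold(x,y=0):  # holder xy (mm) -> world
    c,s=np.cos(np.radians(HY)),np.sin(np.radians(HY));return H+np.array([[c,-s],[s,c]])@[x/1e3,y/1e3]
def to(p,rpy,p0=None,e0=None):
    "tool-frame shift mm and rotvec deg from (p0,e0) or the measured pose"
    s=r.observe();p0=s["position"] if p0 is None else p0;e0=s["tcp_rot"] if e0 is None else e0
    R0=Ro.from_euler("xyz",e0,degrees=True);R1=Ro.from_euler("xyz",rpy,degrees=True)
    return (R0.inv().apply(np.array(p)-p0)*1e3).round(1),np.degrees((R0.inv()*R1).as_rotvec()).round(2)
E
python3 - <<'E'
from h import *
print(to([.5,-.05,.2],[180,0,19.75]))
print(to([.566,.373,.15],[180,0,19.75],[.5,-.05,.2],[180,0,19.75]))
E
```

```text
(array([ 453.6, -308.6,   31.2]), array([-0.07, -0.01,  0.  ]))
(array([ 205.1, -375.8,   50. ]), array([0., 0., 0.]))
```

Request:
arm_command(rows=[37.8,-25.7,2.6,0,0,0,65,37.8,-25.7,2.6,0,0,0,65,37.8,-25.7,2.6,0,0,0,65,37.8,-25.7,2.6,0,0,0,65,37.8,-25.7,2.6,0,0,0,65,37.8,-25.7,2.6,0,0,0,65,37.8,-25.7,2.6,0,0,0,65,37.8,-25.7,2.6,0,0,0,65,37.8,-25.7,2.6,0,0,0,65,37.8,-25.7,2.6,0,0,0,65,37.8,-25.7,2.6,0,0,0,65,37.8,-25.7,2.6,0,0,0,65,25.6,-47,6,0,0,0,65,25.6,-47,6,0,0,0,65,25.6,-47,6,0,0,0,65,25.6,-47,6,0,0,0,65,25.6,-47,6,0,0,0,65,25.6,-47,6,0,0,0,65,25.6,-47,6,0,0,0,65,25.6,-47,6,0,0,0,65], force=70)

```text
time_s: 2.1
position: [0.5608, 0.3443, 0.1548]
tcp_rot: [180.0, 0.0, 19.8]
contact_force: [0.9, -0.5, -0.1]
grip_width: 0.065
finger_force: 0.0
```

Request:
arm_command(rows=[0,0,0,0,0,-7.75,65,0,0,0,0,0,-7.75,65,0,0,0,0,0,-7.75,65,0,0,0,0,0,-7.75,65,0,0,0,0,0,-7.75,65,0,0,0,0,0,-7.75,65,0,0,0,0,0,-7.75,65,0,0,0,0,0,-7.75,65,0,0,0,0,0,0,65,0,0,0,0,0,0,65])

```text
time_s: 3.1
position: [0.5609, 0.3422, 0.1551]
tcp_rot: [-180.0, 0.0, 81.5]
contact_force: [-0.6, -0.1, -1.1]
grip_width: 0.0648
finger_force: 0.0
```

Run:
```python
from h import *
import cv2
s=r.observe();print(s["time_s"],s["position"],s["tcp_rot"],s["grip_width"],s["contact_force"])
im=r.read_camera("wrist");cv2.imwrite("pics/w1.png",im[:,:,::-1])
print(to([.566,.373,.15],[180,0,81.8]))
m=r.camera_model("wrist");T=np.eye(4);T[:3,:3]=Ro.from_euler("xyz",s["tcp_rot"],degrees=True).as_matrix();T[:3,3]=s["position"];T=T@np.array(m["mount"])
np.save("T1.npy",T)
```

```text
3.1 [0.56093732 0.34217005 0.15507206] [-1.79965455e+02  2.94954781e-02  8.15476301e+01] 0.06482316343392815 [-0.57150367 -0.05037498 -1.10991919]
(array([31.2,  0.5,  5.1]), array([-0.03,  0.03, -0.23]))
```

View pics/w1.png

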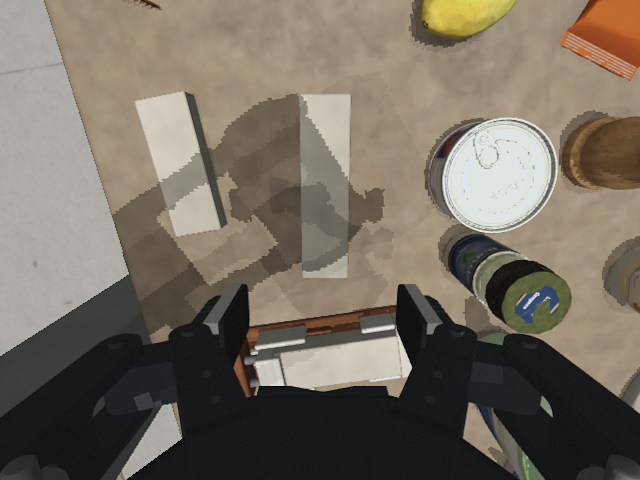

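The wrist view shows the long stone's top face with corners at (301,94), (351,94), (349,278) and (302,277). The spare is off to the left, and the tin and jar are on the right. I'll compare this position with the top camera's.

```bash
cat >> h.py <<'E'
def wray(uv,z,T):
    K=np.array(r.camera_model("wrist")["camera_matrix"]);d=T[:3,:3]@((np.linalg.inv(K)@[uv[0],uv[1],1])*[1,-1,-1]);o=T[:3,3];return o+d*(z-o[2])/d[2]
E
python3 - <<'E'
from h import *
T=np.load("T1.npy")
A=np.array([wray(p,.022,T) for p in [(301,94),(351,94),(349,278),(302,277)]])
print(A.round(4).tolist(),A.mean(0));d=(A[0]+A[1]-A[2]-A[3]);print(np.degrees(np.arctan2(d[1],d[0])),[np.linalg.norm(A[i]-A[i-1]).round(4) for i in range(4)])
E
```

```text
[[0.561, 0.4495, 0.022], [0.5986, 0.444, 0.022], [0.5782, 0.2961, 0.022], [0.5377, 0.3031, 0.022]] [0.5688809  0.37317386 0.022     ]
81.56723363234663 [np.float64(0.1483), np.float64(0.038), np.float64(0.1492), np.float64(0.0411)]
```

Request:
arm_command(rows=[15.6,1,20,0,0,-0.2,65,15.6,1,20,0,0,0,65,0,0,35,0,0,0,65,0,0,35,0,0,0,65,0,0,24,0,0,0,65,0,0,19,0,0,0,65,0,0,0,0,0,0,65,0,0,0,0,0,0,65])

```text
time_s: 3.95
position: [0.5676, 0.3729, 0.0027]
tcp_rot: [-180.0, 0.0, 81.9]
contact_force: [0.2, -0.7, 1.1]
grip_width: 0.0648
finger_force: 0.0
```

Request:
arm_command(rows=[0,0,0,0,0,0,30,0,0,0,0,0,0,30,0,0,0,0,0,0,30,0,0,0,0,0,0,30,0,0,0,0,0,0,30,0,0,0,0,0,0,30])

```text
time_s: 4.55
position: [0.5684, 0.3734, 0.0046]
tcp_rot: [179.9, -0.1, 81.9]
contact_force: [-0.5, -0.8, 5.3]
grip_width: 0.0383
finger_force: 74.0
```

Request:
arm_command(rows=[0,0,-10,0,0,0,30,0,0,-30,0,0,0,30,0,0,-40,0,0,0,30,0,0,-40,0,0,0,30,0,0,-35,0,0,0,30,-20,2,0,0,0,0,30,-38.6,3.7,0,0,0,0,30,-38.6,3.7,0,0,0,0,30,-38.6,3.7,0,0,0,0,30,-38.6,3.7,0,0,0,0,30,-38.6,3.7,0,0,0,0,30,-38.6,3.7,0,0,0,0,30,-38.6,3.7,0,0,0,0,30,-20,2,0,0,0,0,30])

```text
time_s: 5.95
position: [0.553, 0.0586, 0.1578]
tcp_rot: [-180.0, 0.1, 81.8]
contact_force: [1.4, 0.5, -3.8]
grip_width: 0.0382
finger_force: 72.8
```

Request:
arm_command(rows=[0,0,0,0,0,-4,30,0,0,0,0,0,-7.7,30,0,0,0,0,0,-7.7,30,0,0,0,0,0,-7.7,30,0,0,0,0,0,-7.7,30,0,0,0,0,0,-7.7,30,0,0,0,0,0,-7.7,30,0,0,0,0,0,-7.7,30,0,0,0,0,0,-7.7,30,0,0,0,0,0,-7.7,30,0,0,0,0,0,-7.7,30,0,0,0,0,0,-7.7,30,0,0,0,0,0,-7.7,30,0,0,0,0,0,-4.3,30,0,0,0,0,0,0,30,0,0,0,0,0,0,30])

```text
time_s: 7.55
position: [0.5535, 0.0616, 0.1576]
tcp_rot: [-180.0, -0.0, -177.5]
contact_force: [0.4, -0.2, -3.3]
grip_width: 0.0383
finger_force: 72.9
```

Run:
```python
from h import *
import cv2
s=r.observe();print(s["time_s"],s["position"],s["tcp_rot"],s["grip_width"],s["contact_force"],s["joints"])
im=r.read_camera("wrist");cv2.imwrite("pics/w2.png",im[:,:,::-1])
print(to([*hold(0),.15],[180,0,182.65]))
m=r.camera_model("wrist");T=np.eye(4);T[:3,:3]=Ro.from_euler("xyz",s["tcp_rot"],degrees=True).as_matrix();T[:3,3]=s["position"];T=T@np.array(m["mount"])
np.save("T2.npy",T)
```

```text
7.55 [0.55345243 0.0615641  0.15763438] [-1.79996491e+02 -1.50379028e-02 -1.77471572e+02] 0.03828123688971277 [ 0.360323   -0.17805286 -3.31569028] [-1.53576345e+00  2.67719766e+01  8.84287094e+01 -5.04556303e-03
  6.48140655e+01 -9.40620442e+01]
(array([-1.2,  1.7,  7.6]), array([-0.01, -0.01, -0.11]))
```

View pics/w2.png

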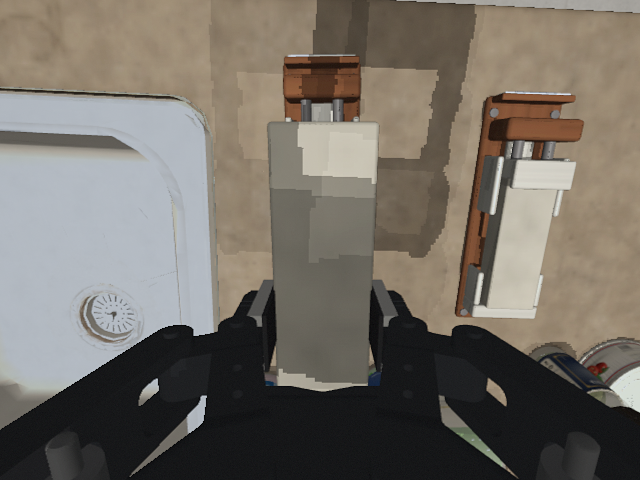

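The stone is held square, with its jaw end at u 269–378 and v≈122. The holder's housing shows behind it at u≈284–361 and v 57–97. I'll enlarge this to measure the lateral alignment.

Run:
```python
import cv2
im=cv2.imread("pics/w2.png");cv2.imwrite("pics/w2c.png",cv2.resize(im[45:135,260:390],None,fx=6,fy=6,interpolation=cv2.INTER_CUBIC))
```

```text
(no output)
```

View pics/w2c.png

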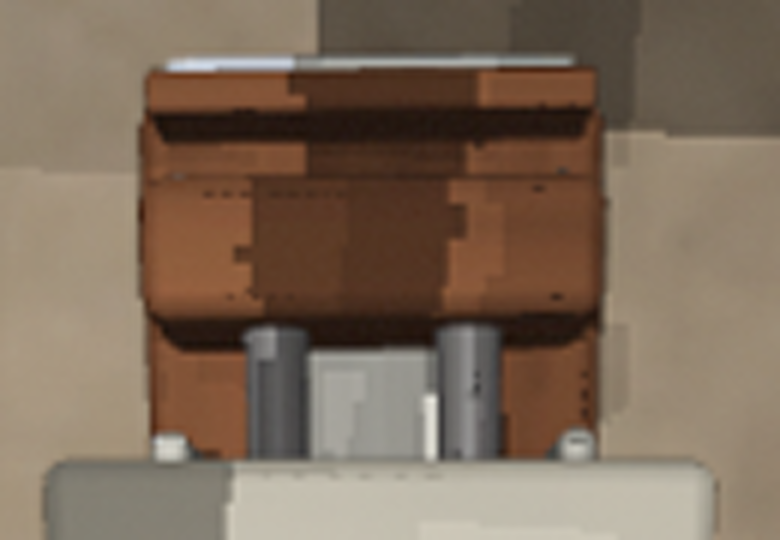

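The wrist crop puts the stone's centre at u≈323.2 and the holder's centreline at u≈322.2, and both are square to within about 0.5°. So lateral alignment is within about 0.5 mm. Next I move over the entry point, tilt 10° with the jaw end down, and descend.

Request:
arm_command(rows=[-12,-0.3,0,0,0,0,30,-12.5,0,0,0,-2,0,30,0,0,0,0,-4,0,30,0,0,0,0,-4,0,30,3,0,17,0,0,0,30,6,0,34,0,0,0,30,6,0,34,0,0,0,30,3,0,17,0,0,0,30,0,0,0,0,0,0,30,0,0,0,0,0,0,30])

```text
time_s: 8.6
position: [0.5785, 0.0623, 0.0544]
tcp_rot: [180.0, 10.0, -177.4]
contact_force: [0.3, -0.9, -3.2]
grip_width: 0.0384
finger_force: 72.7
```

Run:
```python
from h import *
import cv2
s=r.observe();print(s["time_s"],s["position"],s["tcp_rot"],s["contact_force"],s["wrist_torque"])
im=r.read_camera("wrist")[:,:,::-1];cv2.imwrite("pics/w3f.png",im)
cv2.imwrite("pics/w3.png",cv2.resize(im[20:320,180:460],None,fx=2,fy=2,interpolation=cv2.INTER_CUBIC))
print(np.array([hold(0),hold(23)]))
```

```text
8.6 [0.57849218 0.06232568 0.05437607] [ 179.99758932   10.00952466 -177.39302332] [ 0.28588585 -0.90239256 -3.16254607] [0.02061235 0.13051986 0.01773388]
[[0.5546    0.0633   ]
 [0.5775754 0.0643634]]
```

View pics/w3.png

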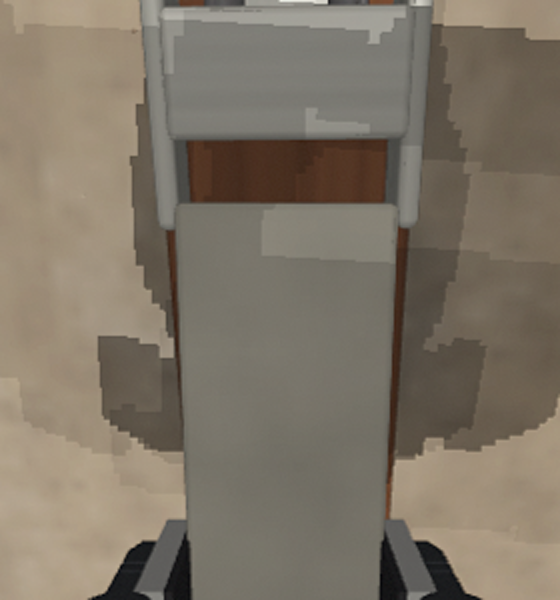

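The stone's end (crop u 176–398, centre 287) is centred between the cheeks (160–417, centre 288.5) and on the lip (168–407), with the lip ahead of it. I'll lower it and then feel for the jaw.

Request:
arm_command(rows=[1,0,6,0,0,0,30,1.2,0,6.3,0,0,0,30,1.1,0,6.3,0,0,0,30,0,0,0,0,0,0,30,0,0,0,0,0,0,30])

```text
time_s: 9.15
position: [0.578, 0.0623, 0.0348]
tcp_rot: [-180.0, 10.0, -177.3]
contact_force: [0.7, 0.3, -3.8]
grip_width: 0.0384
finger_force: 72.8
```

Request:
arm_command(rows=[3,0,-0.5,0,0,0,30,3,0,-0.5,0,0,0,30,3,0,-0.5,0,0,0,30,0,0,0,0,0,0,30,0,0,0,0,0,0,30])

```text
time_s: 9.65
position: [0.5691, 0.0619, 0.0351]
tcp_rot: [-180.0, 10.0, -177.3]
contact_force: [-0.1, -0.1, -3.7]
grip_width: 0.0386
finger_force: 72.8
```

Request:
arm_command(rows=[1,0,-0.2,0,0,0,30,1,0,-0.2,0,0,0,30,0,0,0,0,0,0,30,0,0,0,0,0,0,30])

```text
time_s: 10.05
position: [0.567, 0.0618, 0.035]
tcp_rot: [-180.0, 10.0, -177.3]
contact_force: [-0.7, 0.5, -4.1]
grip_width: 0.0385
finger_force: 72.8
```

Request:
arm_command(rows=[1,0,-0.2,0,0,0,30,1,0,-0.2,0,0,0,30,0,0,0,0,0,0,30,0,0,0,0,0,0,30])

```text
time_s: 10.45
position: [0.5649, 0.0617, 0.0351]
tcp_rot: [-180.0, 10.0, -177.3]
contact_force: [-1.1, 0.1, -4.4]
grip_width: 0.0386
finger_force: 72.8
```

Request:
arm_command(rows=[1,0,-0.2,0,0,0,30,1,0,-0.2,0,0,0,30,0,0,0,0,0,0,30,0,0,0,0,0,0,30])

```text
time_s: 10.85
position: [0.5629, 0.0616, 0.0351]
tcp_rot: [-180.0, 10.0, -177.3]
contact_force: [-0.2, 0.3, -4.1]
grip_width: 0.0389
finger_force: 72.8
```

Request:
arm_command(rows=[1,0,-0.2,0,0,0,30,1,0,-0.2,0,0,0,30,0,0,0,0,0,0,30,0,0,0,0,0,0,30])

```text
time_s: 11.25
position: [0.5616, 0.0616, 0.0354]
tcp_rot: [-180.0, 10.1, -177.3]
contact_force: [2.7, 1.1, -4.4]
grip_width: 0.0384
finger_force: 72.7
```

Request:
arm_command(rows=[1,0,-0.2,0,0,0,30,1,0,-0.2,0,0,0,30,0,0,0,0,0,0,30,0,0,0,0,0,0,30])

```text
time_s: 11.65
position: [0.5594, 0.0614, 0.0355]
tcp_rot: [-180.0, 10.1, -177.3]
contact_force: [4.4, 0.5, -5.2]
grip_width: 0.0383
finger_force: 72.7
```

Contact came at x≈0.5615, as predicted. I'll push the jaw about 10.5 mm back.

Request:
arm_command(rows=[1.5,0,-0.2,0,0,0,30,1.5,0,-0.3,0,0,0,30,1.5,0,-0.3,0,0,0,30,1.5,0,-0.3,0,0,0,30,1.5,0,-0.3,0,0,0,30,1,0,-0.2,0,0,0,30,0,0,0,0,0,0,30,0,0,0,0,0,0,30])

```text
time_s: 12.45
position: [0.5522, 0.061, 0.0361]
tcp_rot: [-180.0, 10.3, -177.4]
contact_force: [8.2, 1.9, -7.1]
grip_width: 0.0384
finger_force: 72.4
```

Request:
arm_command(rows=[1.5,0,-0.3,0,0,0,30,0,0,0,0,0,0,30,0,0,1.6,0,1,0,30,0,0,1.6,0,1,0,30,0,0,1.6,0,1,0,30,0,0,0,0,0,0,30,0,0,0,0,0,0,30])

```text
time_s: 13.15
position: [0.5519, 0.061, 0.0315]
tcp_rot: [-180.0, 7.3, -177.4]
contact_force: [8.5, 2.1, -3.5]
grip_width: 0.0381
finger_force: 72.7
```

Request:
arm_command(rows=[0.6,0,1.5,0,1,0,30,0,0,1.5,0,1,0,30,0,0,1.5,0,1,0,30,0,0,1.5,0,1,0,30,0,0,0,0,0,0,30,0,0,0,0,0,0,30])

```text
time_s: 13.75
position: [0.5519, 0.061, 0.0256]
tcp_rot: [-180.0, 3.3, -177.3]
contact_force: [7.8, 1.7, -1.2]
grip_width: 0.0387
finger_force: 73.1
```

Request:
arm_command(rows=[0,0,1.6,0,1.1,0,30,0,0,1.6,0,1.1,0,30,0,0,1.5,0,1.1,0,30,0,0,0,0,0,0,30,0,0,0,0,0,0,30])

```text
time_s: 14.25
position: [0.5521, 0.061, 0.0209]
tcp_rot: [-180.0, 0.0, -177.3]
contact_force: [7.9, 1.1, -0.5]
grip_width: 0.0385
finger_force: 73.3
```

Request:
arm_command(rows=[-1,0,0.2,0,0,0,30,-0.8,0,0.3,0,0,0,30,0,0,0.3,0,0,0,30,0,0,0,0,0,0,30,0,0,0,0,0,0,30])

```text
time_s: 14.75
position: [0.5536, 0.0611, 0.0206]
tcp_rot: [-180.0, 0.0, -177.3]
contact_force: [5.5, 1.0, 1.7]
grip_width: 0.0382
finger_force: 73.8
```

Run:
```python
from h import *
import cv2
s=r.observe();print(s["time_s"],s["position"],s["tcp_rot"],s["contact_force"],s["wrist_torque"])
a=cv2.resize(r.read_camera("wrist")[20:320,200:440,::-1],None,fx=1.6,fy=1.6)
b=cv2.resize(r.read_camera("side")[175:255,260:410,::-1],(400,213),interpolation=cv2.INTER_CUBIC)
c=np.zeros((480,790,3),np.uint8);c[:,:384]=a;c[:213,390:]=b
cv2.imwrite("pics/c4.png",c)
```

```text
14.75 [0.55359501 0.06112629 0.02055644] [-1.79978948e+02  1.20770840e-02 -1.77342562e+02] [5.45331789 1.00599687 1.71073571] [ 0.1808879  -0.90437135  0.08478756]
```

View pics/c4.png

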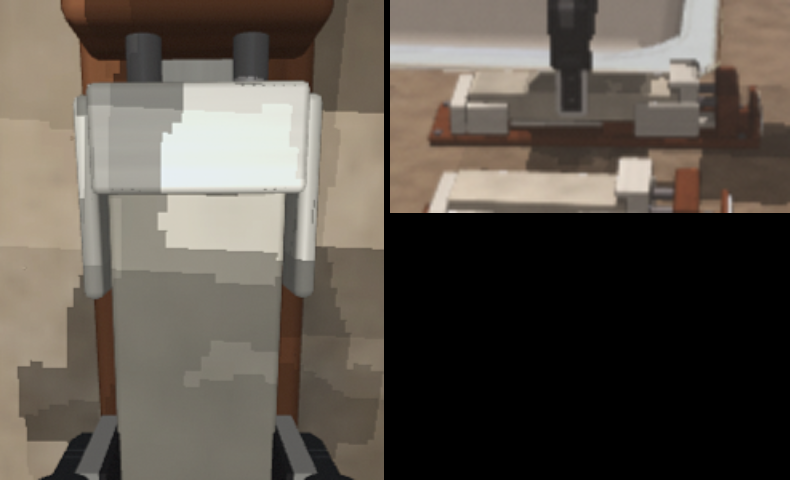

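The stone lies flat with its end under the lip, between the cheeks (crop u 113–280) and inside the stop. I'll release it and back off.

Request:
arm_command(rows=[0,0,0,0,0,0,60,0,0,0,0,0,0,60,0,0,0,0,0,0,60,0,0,0,0,0,0,60,0,0,0,0,0,0,60,0,0,-10,0,0,0,60,0,0,-30,0,0,0,60,0,0,-40,0,0,0,60,0,0,-40,0,0,0,60,0,0,0,0,0,0,60])

```text
time_s: 15.85
position: [0.5553, 0.0612, 0.1455]
tcp_rot: [-179.9, 0.4, -177.3]
contact_force: [-0.1, 0.8, -0.2]
grip_width: 0.06
finger_force: 0.0
```

Run:
```python
from h import *
import cv2
s=r.observe();print(s["time_s"],s["position"],s["contact_force"])
a=cv2.resize(r.read_camera("wrist")[20:480,180:480,::-1],None,fx=1.3,fy=1.3)
b=cv2.resize(r.read_camera("side")[175:255,260:410,::-1],(400,213),interpolation=cv2.INTER_CUBIC)
c=np.zeros((598,800,3),np.uint8);c[:,:390]=a[:598];c[:213,395:795]=b
cv2.imwrite("pics/c5.png",c)
```

```text
15.85 [0.55525418 0.06115112 0.14545903] [-0.06372076  0.76291828 -0.18004745]
```

View pics/c5.png

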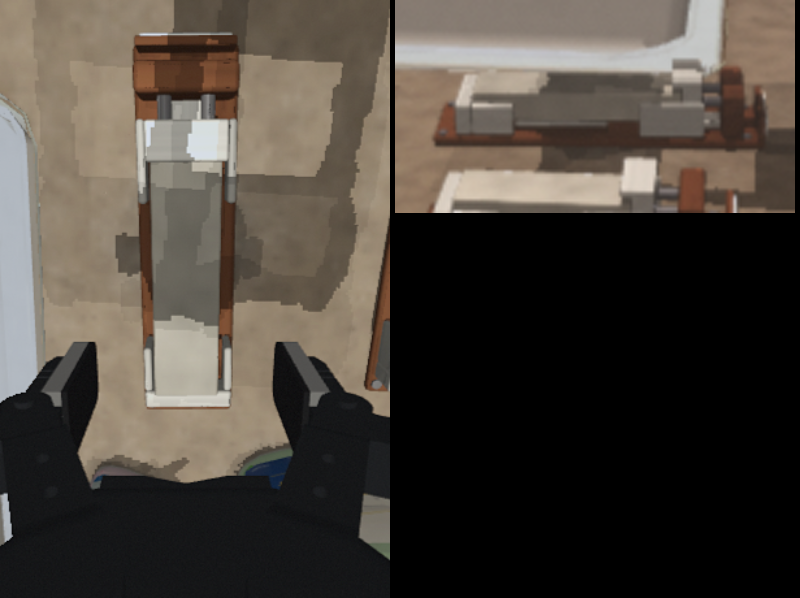

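The stone is flat and straight between the jaw lip (crop v≈160) and the stop (v≈395). The gripper is clear and the filled short holder hasn't moved, so I'm handing the job in.

```bash
python3 -c "
from bench import r
print(r.close_job())"
```

```text
the job is handed in; nothing more can be done
None
```

The long stone lies flat in its holder between the jaw lip and the stop, with the gripper clear; I handed the job in at about 16 s of the 45 s allowed, and no verdict was returned.

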